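# Press a tee nut home with the bench locking clamp, then release it

### The job

One of the two wooden furniture feet has a steel tee nut still standing proud of its end: press that nut fully home with the locking clamp on the jig board. Lay this foot flat on the board between the open jaws, nut facing the moving jaw, push it up until its other end is flat against the anvil and its side against the low fence, and let go of it; then push the clamp's loose handle towards the fixed one until it snaps over centre and stays locked with your hand off it, and last flick the release lever at the tail to spring the jaw open, leaving the foot lying free where it is. Feel for the stops and keep every push on the clamp under about 25 N, so as not to bend it, and leave everything else on the bench where it is.

Things in the scene. Friction and masses are not known exactly. Their poses are not given: they have to be found in the camera images.
- jig: plywood jig board 172 (x) x 250 (y) mm, 18 mm thick, fixed to the bench (its place and yaw vary), with a steel locking clamp bolted flat on it. Origin: on the bench under the jaw pivot. x: closing direction, from the moving jaw to the anvil; y: from the jaws to the handles; z up. Clamp parts lie in a level plane 38 mm above the bench, none higher than 52 mm. Finger pressure only: over 30 N bends it.
- seat (a point): where the centre of a well-placed foot belongs, 38 mm above the bench (axes as the jig's). Anvil: steel plate 42 wide, 36 high, its flat face 30 mm towards +x. Fence: wooden cleat beside the foot, 11 mm high, 9 mm thick, its face 21 mm towards +y. The open moving jaw's round nose is 57 mm towards -x. Free space beyond the fence up to 55 mm towards +y; the -y side is open.
- foot_center (a point): centre of the foot to be done: pale wooden block 60 (x) x 40 (y) x 40 mm (z), about 0.09 kg, 20 mm above its underside. A steel tee nut (flange 22 mm across, 2 mm thick) sits in the middle of its -x end and at first stands proud, its flange face 42 mm from this point. Facing as the seat's axes is the right way to lie in the jig.
- foot: the same foot: origin at the centre of its underside, axes as above
- nut (a joint): how far the tee nut has been pressed in along the foot's x, m: 0 = flange 10 mm proud of the wood, 0.010 = flange hard on the wood. Takes about 20 N to press and stays where it is left.
- handle (a joint): moving handle of the clamp, rad: 0 = sprung fully open, about 0.42 = the jaw meets a proud nut, about 1.01 = dead centre with a nut home, about 1.08 = locked against its stop. Pushing near the tail takes 3 N, then 10 to 16 N while the nut goes in and up to dead centre; then it jumps the last few mm to its hard stop by itself. Let go before that, it springs back open. Locked, it holds by itself.
- handle_grip (a point): centre of the moving handle's cross-section 15 mm short of its end, the place to push (black grip 17 mm wide, 18 mm high, level with the clamp). It travels some 70 mm from open to locked. Push its outer (-x) side, in the jig's +x.
- lever (a joint): release lever, pivoted in the moving handle between the two handles, rad: 0 = sprung at rest, grows as its tail is pushed in the jig's -x, away from the fixed handle. It frees a locked clamp at about 0.12 after 12 to 20 mm of tail travel against about 3 N; the handle then flies open, away from the finger.
- lever_tail (a point): middle of the lever's red flat tail (6 mm thick, 14 mm high, level with the handles), which sticks out past the ends of both handles; 18 mm of tail lie beyond this point towards +y. Moves with the handle. The fixed handle's screw knob ends 30 mm short of it, so there is free room on its +x side.
- done_foot: an identical foot whose nut is already home (flange flat on the wood), a bystander; origin at the centre of its underside
- tub: white open tub of spare tee nuts, 80 x 70 x 40 mm, bystander; origin at the centre of its underside
- pencil: red flat carpenter's pencil, 170 x 13 x 8 mm, bystander; origin at the centre of its underside
- screwdriver: screwdriver lying on the bench, bystander; origin near its middle
- glue: white glue bottle with orange cap, 56 mm across, 150 mm tall, bystander; origin at the centre of its underside
- hammer: hammer lying on the bench, bystander; origin near its middle
- spade_bit: steel spade drill bit, 155 mm long, bystander; origin near its middle
Things that resemble listed ones, but are neither listed nor needed, are in the scene too. Leave any orange or purple look-alike of the foot alone.

How it is judged:
By the outcome, as a careful person would: the job done as asked, in the order asked, and still so for the second after the job is handed in, with the robot touching nothing.
It also fails if it takes over 69 s, if anything falls off the work surface, if the arm or the gripper's body presses on something with over 40 N, if the wrist force passes 120 N, or if a joint passes its speed limit or range.

### The arm

A 7-joint arm with a two-finger parallel gripper is mounted at the origin on the work surface. World frame = base frame: x ahead of the robot, y to its left, z up, the work surface at z = 0. Lengths are in mm, angles in rad, forces in N, time in s.
With the tool pointing down it reaches from about 400 to 850 mm from the base axis. Payload 6.9 kg.
Tool frame: the origin (TCP) lies midway between the tips of the shut fingers; the grasp point (between the pads) lies 19 mm behind it (r.pinch_z is the distance from the TCP to the grasp point, in mm); x points along the fingers, y is the direction in which the jaws open and shut, and the axes are right-handed (so a half turn about x gives the same grasp; the last joint's range is limited). The gripper opens to 85 mm and grips with 20 to 120 N. Pads are 22 mm wide; open, the fingers measure 114 mm over their backs; the gripper's body (76 mm by 85 mm) begins 54 mm behind the grasp point. The pads swing forward as they close: fully open they stand 13 mm farther back than shut.
Start: joints at [-1.044, 0.507, -0.238, 1.5, 0.126, 1.149, -0.155], TCP at [255.323, 570.457, 231.275] pointing down, gripper open.
Joint ranges: [-3.08, 3.08], [-0.24, 2.05], [-1.43, 1.35], [0, 2.5], [-1.52, 4.66], [0.17, 1.96], [-2.89, 2.89]. Speed limits (rad/s): [2.39, 2.39, 3.14, 3.14, 3.14, 3.14, 3.14].

### API

Orientations are given as a unit quaternion [w, x, y, z].
In Python, from bench import r gives the robot as it stands.
- The arm moves only by the shell command python3 -m pendant 'ROWS' [FORCE]. ROWS is text: rows parted by semicolons, each of 7 numbers parted by spaces: the opening, from 0 (shut) to 1 (fully open), then the shift along the tool's x, y, z in mm, then the turn, a rotation vector about the tool's x, y, z in degrees. A call has 1 to 10 rows; each row is the pose to reach, as a shift and turn from the pose measured when the call began, along the tool's axes at that moment; what a row does not reach only later rows make up. A row lasts 1/12 s, in which the tool goes at most 41.7 mm and 7.16 degrees, less where a joint would pass 70% of its speed; a pose out of reach is approached as far as the arm can. A call with a gripper value outside its range is refused whole. The fingers move at their own pace and stop on an object; FORCE is the grip in N (left out, the last holds). Time passes only in rows, so rows that repeat a pose let the fingers close. It gives the time, the measured TCP pose, the force and the opening at its end, in the units of the state.
- r.get_state(): the state, without advancing time (a new reading comes with each control period).
- r.get_image(name): name is "side" or "top"; returns the picture (480x640x3 uint8, blue, green, red); there is no depth.
- r.camera_info(name): a dict with "intrinsics" (3x3 intrinsics, pixels), "k1" (the pictures are not rectified: a ray, as slopes to the right and down, at radius r is drawn at 1 + k1 r^2 times it, then the intrinsics apply), "cam_to_world" (4x4, takes a point from camera to world coordinates). Camera axes: x right, y up, looking along -z (the intrinsics and any distortion apply to the point x, -y, -z); pixel columns grow to the right and rows downward; lengths in mm; the calibration is good to about 2 mm. A picture is of the moment at which its call begins. camera_info takes no time and is no camera call.
- r.hand_in(): hands the job in, once; it reports no verdict.
Trained networks look in the newest picture that a camera, given by its name, has taken for a name from the list of things; names that differ only in an ending like _2 or _b are one class to them, and where a whole thing is asked for, a point or a joint stands for the part that bears it (a point fixed in the world has none). Each returns a list of dicts, best first, with "p" (0 to 1); they miss things now and then, are a little off and sometimes report something else, mostly with a low value. They report only what shows in the picture. A call takes as long as a camera call. They do not tell look-alikes from the thing itself.
- r.find_in(camera, query): "position" ([column, row] in pixels, amid what is visible of it).
- r.pinpoint(camera, query): "position" ([column, row] in pixels: a listed point, or the origin of a listed thing).
The state is a dict: "time": time; "joint_pos": joint angles; "joint_vel": joint speeds; "joint_torque": joint torques, N m; "tcp_pos": TCP position; "ee_rot": TCP orientation; "wrist_force": force on the tool from outside, world axes, zero at the start; "moment": the same for the moment, N m; "finger_gap": opening from 0.0 (shut) to 1.0 (fully open).
Only numpy, scipy, OpenCV 4.12 (cv2) and the standard library are available. Lean on these libraries where they do the work, as an engineer would, in place of code of your own. Each camera call takes 0.05 s, during which the arm holds its last target.

## Working session

There is one attempt and no reset: what is moved stays moved. The work goes in short steps, Python scripts to look and compute and a shell command to move; the robot and the scene stay as the last step left them, time stands still between calls to the robot, and variables do not carry over. Pictures are saved under pics/ and viewed, and the job is handed in when it is done.

```bash
ls; mkdir -p pics
python3 - <<'E'
from bench import r
import cv2
for c in ("side","top"):
    im=r.get_image(c); cv2.imwrite(f"pics/{c}0.png",im)
    ci=r.camera_info(c); print(c,ci["intrinsics"],ci["k1"],ci["cam_to_world"])
    for q in ("foot_center","done_foot","seat","handle_grip","lever_tail","jig"):
        print(q,[(d["p"],d["position"]) for d in r.pinpoint(c,q)][:5])
s=r.get_state(); print(s)
E
```

```text
pics
side [[561.58126664   0.         318.61830669]
 [  0.         561.58126664 237.66545136]
 [  0.           0.           1.        ]] -0.09323409345993117 [[ 9.27566661e-01  1.81076859e-01 -3.26850517e-01  8.47656708e+01]
 [-3.72996724e-01  5.00716144e-01 -7.81125333e-01 -1.09226432e+03]
 [ 2.22156084e-02  8.46459990e-01  5.31988677e-01  8.12197945e+02]
 [ 0.00000000e+00  0.00000000e+00  0.00000000e+00  1.00000000e+00]]
foot_center [(0.81, [309.8, 377.0]), (0.58, [416.6, 353.1]), (0.55, [370.0, 380.8])]
done_foot [(0.33, [210.4, 200.5])]
seat [(0.79, [344.8, 244.0])]
handle_grip [(0.73, [261.7, 230.9])]
lever_tail [(0.52, [244.7, 224.8])]
jig [(0.62, [318.5, 246.6])]
top [[530.7299952    0.         331.6690478 ]
 [  0.         530.7299952  237.26508219]
 [  0.           0.           1.        ]] -0.10143597347920504 [[ 1.76428026e-02  9.98178565e-01 -5.76912794e-02  4.73098863e+02]
 [-9.99627574e-01  1.88110594e-02  1.97701332e-02  1.40595409e+01]
 [ 2.08193573e-02  5.73209931e-02  9.98138697e-01  1.25364763e+03]
 [ 0.00000000e+00  0.00000000e+00  0.00000000e+00  1.00000000e+00]]

[... 293 characters left out ...]
int_pos': array([-1.04450709,  0.50745435, -0.23758216,  1.50019441,  0.12570665,
        1.14889214, -0.15476029]), 'joint_vel': array([ 4.62419966e-05, -1.80605786e-03,  5.64747944e-04, -5.42478301e-05,
       -2.04140475e-03,  8.65479531e-04,  7.02254485e-04]), 'joint_torque': array([ 2.51116635e-04, -6.20180869e+01, -2.18389302e+00, -2.49914235e+01,
        1.39612699e-02,  2.47979609e-03,  7.22108837e-06]), 'tcp_pos': array([255.33256458, 570.4603593 , 231.30465726]), 'ee_rot': array([ 0.69151915,  0.147685  ,  0.69150935, -0.1476659 ]), 'wrist_force': array([0.35393598, 0.34009226, 0.23617832]), 'moment': array([ 0.01603148,  0.01010516, -0.02330579]), 'finger_gap': 0.9996016688242713}
```

View pics/side0.png

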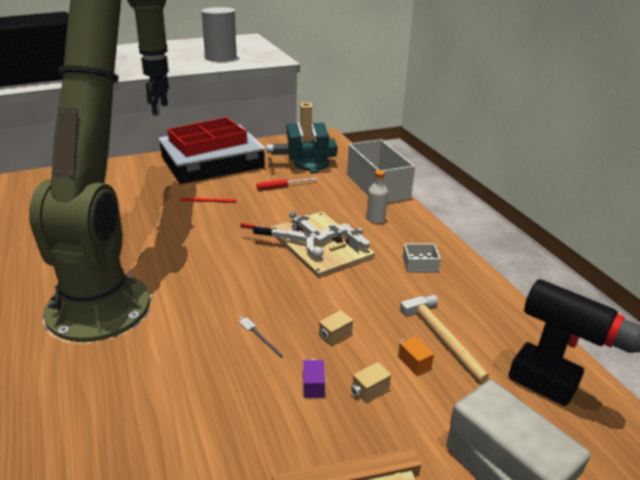

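View pics/top0.png

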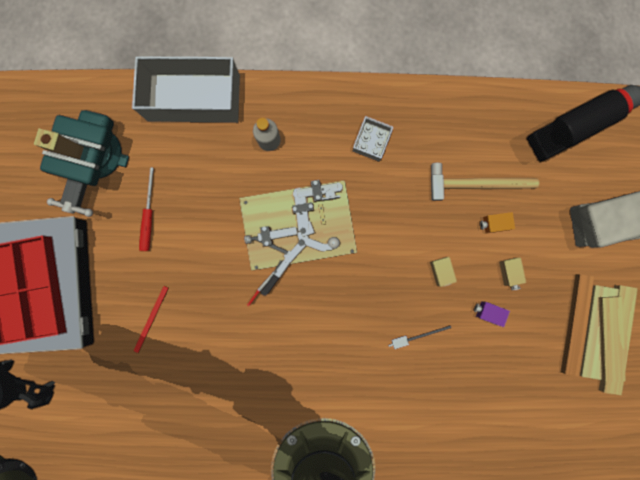

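```bash
cat > h.py <<'E'
import numpy as np, cv2
from bench import r
def pix2ray(c,uv):
    ci=r.camera_info(c);K=ci["intrinsics"];T=np.array(ci["cam_to_world"])
    d=cv2.undistortPoints(np.array([[uv]],float),np.array(K),np.array([ci["k1"],0,0,0]))[0,0]
    v=T[:3,:3]@np.array([d[0],-d[1],-1]); return T[:3,3],v
def at_z(c,uv,z):
    o,v=pix2ray(c,uv); return o+v*(z-o[2])/v[2]
def tri(uvt,uvs):
    A=[];b=[]
    for c,uv in (("top",uvt),("side",uvs)):
        o,v=pix2ray(c,uv);v/=np.linalg.norm(v);P=np.eye(3)-np.outer(v,v);A.append(P);b.append(P@o)
    return np.linalg.lstsq(np.vstack(A),np.hstack(b),rcond=None)[0]
def proj(c,p):
    ci=r.camera_info(c);T=np.array(ci["cam_to_world"]);q=T[:3,:3].T@(np.array(p,float)-T[:3,3])
    s=np.array([q[0],-q[1]])/-q[2]; s=s*(1+ci["k1"]*(s@s)); K=np.array(ci["intrinsics"])
    return K[:2,:2]@s+K[:2,2]
def crop(im,x,y,w,h,k,name):
    cv2.imwrite(name,cv2.resize(im[y:y+h,x:x+w],None,fx=k,fy=k,interpolation=cv2.INTER_CUBIC))
E
python3 - <<'E'
from h import *
t=cv2.imread("pics/top0.png");s=cv2.imread("pics/side0.png")
crop(t,230,170,140,140,5,"a.png") if 0 else None
crop(t,235,170,130,140,4,"pics/t_jig.png")
crop(s,235,200,150,85,5,"pics/s_jig.png")
a=cv2.resize(t[205:335,425:535],None,fx=4,fy=4,interpolation=cv2.INTER_CUBIC)
b=cv2.resize(s[300:410,295:400],None,fx=3.4,fy=3.4,interpolation=cv2.INTER_CUBIC)
H=max(a.shape[0],b.shape[0]);f=lambda m:np.vstack([m,np.zeros((H-m.shape[0],m.shape[1],3),np.uint8)])
cv2.imwrite("pics/feet.png",np.hstack([f(a),f(b)]))
E
```

```text
(no output)
```

View pics/t_jig.png

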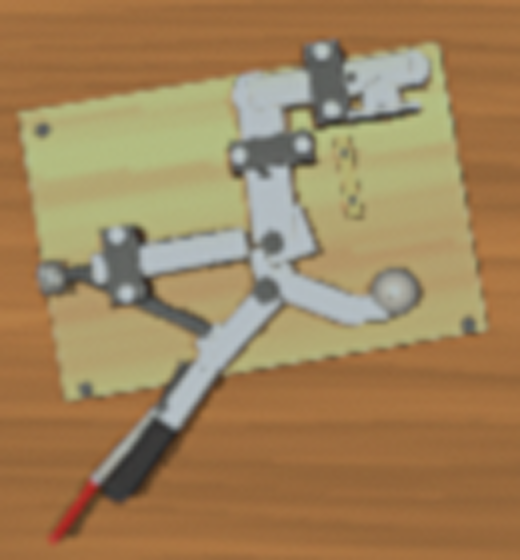

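View pics/s_jig.png

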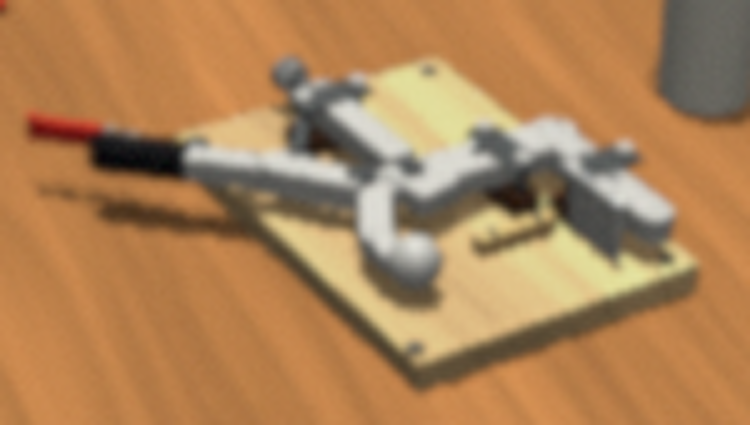

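View pics/feet.png

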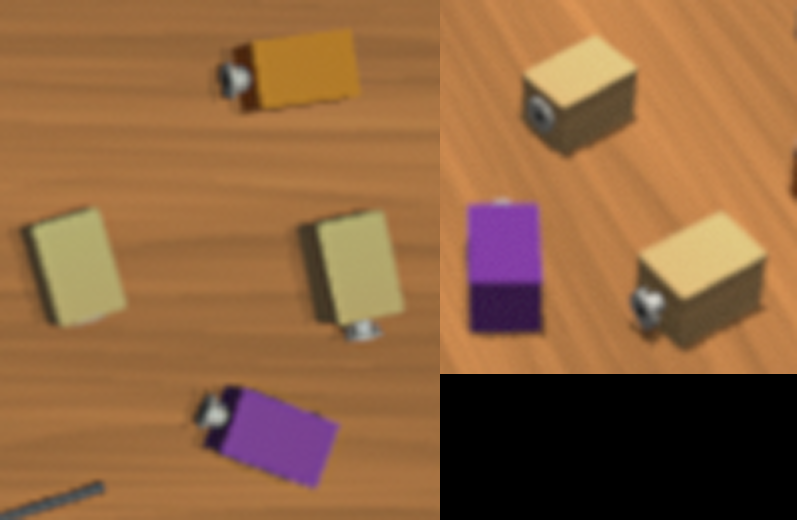

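Run:
```python
from h import *
np.set_printoptions(precision=1,suppress=True)
c=lambda p:(p[0]/4+425,p[1]/4+205)
print("foot top corners z40"); 
P=[at_z("top",c(p),40)[:2] for p in [(315,222),(385,210),(403,310),(335,325)]]
P=np.array(P);print(P,P.mean(0)); 
for i in range(4): d=P[(i+1)%4]-P[i]; print(np.linalg.norm(d),np.degrees(np.arctan2(d[1],d[0])))
t=cv2.imread("pics/top0.png")
hsv=cv2.cvtColor(t,cv2.COLOR_BGR2HSV); print(hsv[268,513],hsv[268,498])
big=cv2.resize(t[255:300,495:535],None,fx=8,fy=8,interpolation=cv2.INTER_CUBIC)
h=cv2.cvtColor(big,cv2.COLOR_BGR2HSV); m=((h[...,0]>20)&(h[...,2]>130)&(h[...,1]>60)).astype(np.uint8)
n,l,st,_=cv2.connectedComponentsWithStats(m);k=1+st[1:,4].argmax();pts=np.argwhere(l==k)[:,::-1].astype(np.float32)
rc=cv2.minAreaRect(pts);b=cv2.boxPoints(rc)/8+np.array([495,255])-0.44
Q=np.array([at_z("top",p,40)[:2] for p in b]);print(b);print(Q,Q.mean(0))
for i in range(4): d=Q[(i+1)%4]-Q[i]; print(np.linalg.norm(d),np.degrees(np.arctan2(d[1],d[0])))
print("tri foot_center",tri((509.8,268.8),(370,380.8)))
print("board")
c=lambda p:(p[0]/4+235,p[1]/4+170)
B=np.array([at_z("top",c(p),18)[:2] for p in [(20,113),(438,43),(486,328),(66,400)]]);print(B,B.mean(0))
for i in range(4): d=B[(i+1)%4]-B[i]; print(np.linalg.norm(d),np.degrees(np.arctan2(d[1],d[0])))
for q,a,b,z in (("seat",(334,212.5),(344.8,244),38),("grip",(268.7,283.6),(261.7,230.9),38),("tail",(250.7,298.8),(244.7,224.8),38),("jig",(305.2,233.7),(318.5,246.6),0)):
    print(q,tri(a,b),at_z("top",a,z),at_z("side",b,z))
print("nose",at_z("top",c((393,290)),38), "nose radius px", )
print("anvil plate ends",at_z("top",c((322,125)),54),at_z("top",c((420,108)),54))
```

```text
foot top corners z40
[[ 496.6 -411.3]
 [ 504.3 -453.4]
 [ 446.1 -464.4]
 [ 437.  -423.5]] [ 471.  -438.2]
42.793674041968394 -79.73612173039946
59.15771291639598 -169.32186149425314
41.90240188158433 102.60296860451251
60.88140605638058 11.53814938926593
[ 26  99 178] [ 14 153 138]
[[503.7 260.2]
 [520.1 256.6]
 [525.8 282.7]
 [509.3 286.2]]
[[ 497.4 -411.2]
 [ 506.2 -450.8]
 [ 445.8 -464.4]
 [ 437.1 -424.9]] [ 471.6 -437.8]
40.5111961643749 -77.34039673724101
62.00096678271918 -167.24986944948367
40.470649181577876 102.36965723488903
61.79624441588085 12.788505035700405
tri foot_center [ 476.2 -433.9   16. ]
board
[[632.  205.9]
 [678.1 -38.2]
 [511.2 -68.9]
 [464.8 174.5]] [571.5  68.3]
248.4933097757507 -79.29652976309393
169.74813993494303 -169.58284509933495
247.80553840565196 100.7820485773689
170.08594898742058 10.649488437825138
seat [603.3 -15.6  45.2] [600.5 -14.4  38. ] [612.   -6.4  38. ]
grip [434.1 132.4  34.2] [434.7 131.9  38. ] [431.8 126.6  38. ]
tail [398.8 172.4  37.6] [399.3 172.2  38. ] [398.2 172.   38. ]
jig [557.3  49.9   7.6] [552.8  52.    0. ] [566.9  59.1   0. ]
nose [531.4 -13.9  38. ] nose radius px
anvil plate ends [623.7  28.5  54. ] [634.6 -27.   54. ]
```

```bash
cat > ov.py <<'E'
from h import *
import sys
sx,sy,yaw=map(float,sys.argv[1:4]); out=sys.argv[4]; src=sys.argv[5] if len(sys.argv)>5 else "0"
a=np.radians(yaw);R=np.array([[np.cos(a),-np.sin(a)],[np.sin(a),np.cos(a)]])
W=lambda x,y,z:np.r_[R@[x,y]+[sx,sy],z]
an=[W(30,-21,20),W(30,21,20),W(30,21,52),W(30,-21,52)]
fe=[W(-25,21,18),W(25,21,18),W(25,21,29),W(-25,21,29)]
ft=[W(-30,-20,58),W(30,-20,58),W(30,20,58),W(-30,20,58)]
no=[W(-57,-8,38),W(-57,8,38)]
for c,(x,y,w,h),k in (("top",(295,170,65,75),8),("side",(300,205,80,60),8)):
    im=cv2.imread(f"pics/{c}{src}.png");b=cv2.resize(im[y:y+h,x:x+w],None,fx=k,fy=k,interpolation=cv2.INTER_CUBIC)
    for poly,col in ((an,(0,0,255)),(fe,(255,0,0)),(ft,(0,200,0)),(no,(255,0,255))):
        q=[((proj(c,p)-[x,y]+.5)*k) for p in poly]
        cv2.polylines(b,[np.array(q,np.int32).reshape(-1,1,2)],True,col,1)
    cv2.imwrite(f"pics/{out}_{c}.png",b)
E
python3 ov.py 600.5 -14.4 10.5 ov1
```

```text
(no output)
```

View pics/ov1_top.png

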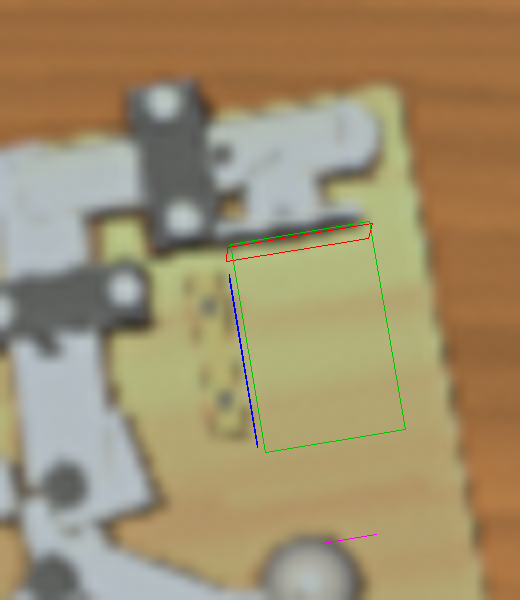

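View pics/ov1_side.png

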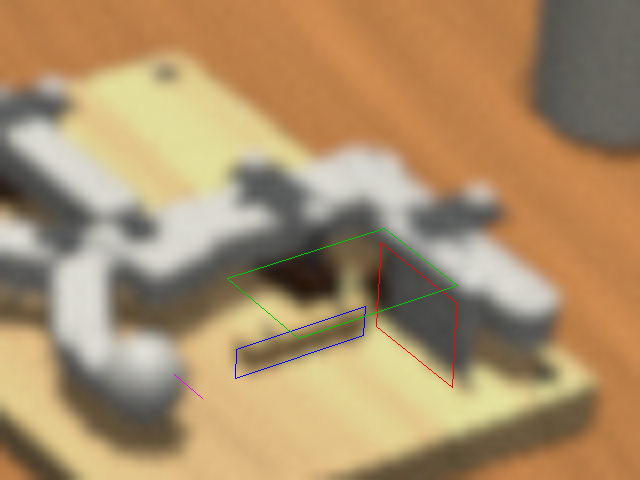

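```bash
python3 ov.py 604 -11.5 10.5 ov2
```

```text
(no output)
```

View pics/ov2_top.png

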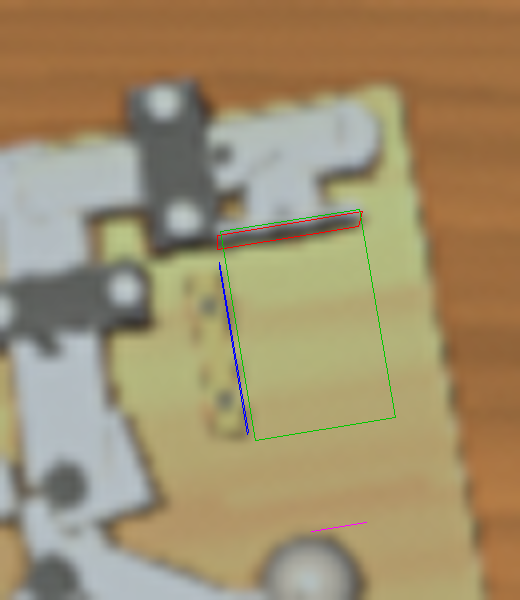

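View pics/ov2_side.png

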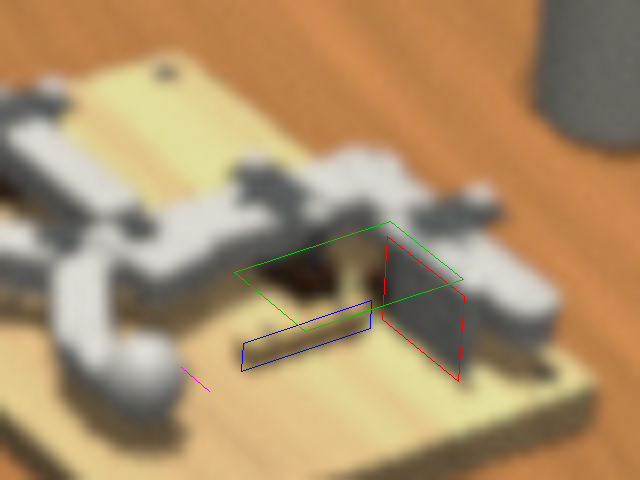

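```bash
cat > go.py <<'E'
# usage: go.py x y z yaw  (yaw: direction of tool y = yaw+90deg of world, mod 180) ; repeat groups of 4; optional tilt none
from h import *
import sys
from scipy.spatial.transform import Rotation as Ro
s=r.get_state();q=s["ee_rot"];R0=Ro.from_quat([q[1],q[2],q[3],q[0]])
a=list(map(float,sys.argv[1:]))
y0=R0.as_matrix()[:,1]
print("t",round(s["time"],2),"tcp",s["tcp_pos"].round(1),"tooly az",round(np.degrees(np.arctan2(y0[1],y0[0])),1),"F",s["wrist_force"].round(1),"gap",round(s["finger_gap"],3),"j",s["joint_pos"].round(2))
for i in range(0,len(a),4):
    best=None
    for k in (90,270):
        t=np.radians(a[i+3]+k);X=np.array([0,0,-1.]);Y=np.array([np.cos(t),np.sin(t),0]);M=np.c_[X,Y,np.cross(X,Y)]
        v=(R0.inv()*Ro.from_matrix(M)).as_rotvec(degrees=True)
        if best is None or np.linalg.norm(v)<np.linalg.norm(best): best=v
    d=R0.inv().apply(np.array(a[i:i+3])-s["tcp_pos"])
    print("row:",d.round(1),best.round(1))
E
python3 go.py 580 150 320 12.5 471.5 -438 150 12.5
```

```text
t 0.7 tcp [255.3 570.5 231.3] tooly az 65.9 F [0.4 0.3 0.2] gap 1.0 j [-1.04  0.51 -0.24  1.5   0.13  1.15 -0.15]
row: [ -88.7 -251.2  468.1] [-36.6   0.   -0. ]
row: [  81.3 -832.2  609.2] [-36.6   0.   -0. ]
```

```bash
python3 -m pendant '1 -40 -125 234 -18 0 0; 1 -89 -251 468 -36.6 0 0; 1 -89 -251 468 -36.6 0 0; 1 -89 -251 468 -36.6 0 0; 1 -89 -251 468 -36.6 0 0; 1 -89 -251 468 -36.6 0 0; 1 -89 -251 468 -36.6 0 0; 1 -89 -251 468 -36.6 0 0; 1 -89 -251 468 -36.6 0 0; 1 -89 -251 468 -36.6 0 0' 30; python3 go.py 580 150 320 12.5 471.5 -438 150 12.5
```

```text
time: 1.53
tcp_pos: [506.0, 245.3, 300.3]
ee_rot: [0.703, -0.077, 0.703, 0.077]
wrist_force: [1.2, 0.9, -0.4]
finger_gap: 0.998
t 1.53 tcp [506.  245.3 300.3] tooly az 102.5 F [ 1.2  0.9 -0.4] gap 0.998 j [-0.27  0.37 -0.33  1.55  0.12  1.25  1.17]
row: [ -19.7 -109.1   51.6] [-0.  0. -0.]
row: [ 150.1 -659.7 -181.5] [-0.  0. -0.]
```

```bash
python3 -m pendant '1 0 -120 20 0 0 0; 1 0 -250 0 0 0 0; 1 30 -400 -60 0 0 0; 1 100 -660 -181 0 0 0; 1 100 -660 -181 0 0 0; 1 100 -660 -181 0 0 0; 1 100 -660 -181 0 0 0; 1 100 -660 -181 0 0 0; 1 100 -660 -181 0 0 0; 1 100 -660 -181 0 0 0';python3 -m pendant '1 0 -250 -100 0 0 0;1 0 -250 -100 0 0 0;1 0 -250 -100 0 0 0;1 0 -250 -100 0 0 0' ; python3 go.py 471.5 -438 120 12.5 471.5 -438 15 12.5
```

```text
time: 2.37
tcp_pos: [499.7, -161.9, 247.5]
ee_rot: [0.703, -0.077, 0.702, 0.077]
wrist_force: [1.2, 0.0, 0.3]
finger_gap: 0.999
time: 2.7
tcp_pos: [472.5, -326.3, 247.7]
ee_rot: [0.704, -0.077, 0.702, 0.077]
wrist_force: [1.1, -0.5, -0.2]
finger_gap: 1.011
t 2.7 tcp [ 472.5 -326.3  247.7] tooly az 102.5 F [ 1.1 -0.5 -0.2] gap 1.011 j [ 0.66  0.41 -0.14  1.61  0.06  1.12  2.29]
row: [ 127.7 -108.7  -25.3] [0.  0.1 0. ]
row: [ 232.7 -108.6  -25.5] [0.  0.1 0. ]
```

```bash
python3 -m pendant '1 60 -50 -12 0 0 0; 1 125 -109 -25 0 0 0; 1 125 -109 -25 0 0 0; 1 125 -109 -25 0 0 0; 1 125 -109 -25 0 0 0; 1 125 -109 -25 0 0 0';python3 - <<'E'
from h import *
for c in ("top","side"):
    im=r.get_image(c); cv2.imwrite(f"pics/{c}1.png",im)
t=cv2.imread("pics/top1.png");s=cv2.imread("pics/side1.png")
a=cv2.resize(t[215:315,460:560],None,fx=4,fy=4,interpolation=cv2.INTER_CUBIC)
b=cv2.resize(s[300:400,310:410],None,fx=4,fy=4,interpolation=cv2.INTER_CUBIC)
cv2.imwrite("pics/g1.png",np.hstack([a,b]))
E
python3 go.py 471.5 -438 14 12.5
```

```text
time: 3.2
tcp_pos: [469.7, -439.3, 119.7]
ee_rot: [0.702, -0.075, 0.704, 0.077]
wrist_force: [0.7, -0.7, 0.3]
finger_gap: 1.003
t 3.3 tcp [ 472.5 -437.5  123.2] tooly az 102.5 F [0.4 0.2 0.9] gap 0.997 j [ 0.78  0.63 -0.12  1.59  0.09  0.93  2.42]
row: [109.2  -0.2  -1.4] [0.  0.1 0. ]
```

View pics/g1.png

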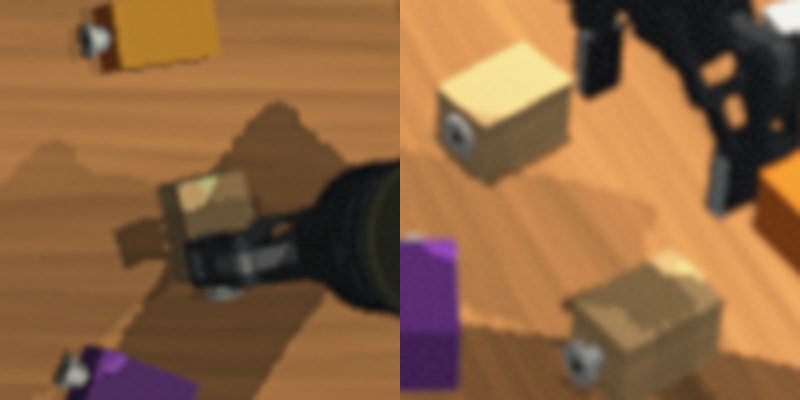

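```bash
python3 -m pendant '1 40 0 -1 0 0 0; 1 80 0 -1 0 0 0; 1 108 0 -1 0 0 0; 1 108 0 -1 0 0 0; 0.3 108 0 -1 0 0 0; 0.3 108 0 -1 0 0 0; 0.3 108 0 -1 0 0 0; 0.3 108 0 -1 0 0 0; 0.3 108 0 -1 0 0 0; 0.3 108 0 -1 0 0 0' 40
python3 -m pendant '0.3 0 0 0 0 0 0;0.3 0 0 0 0 0 0;0.3 0 0 0 0 0 0;0.3 0 0 0 0 0 0'; python3 go.py 471.5 -438 14 12.5
```

```text
time: 4.13
tcp_pos: [473.3, -438.8, 18.1]
ee_rot: [0.705, -0.078, 0.701, 0.076]
wrist_force: [-0.1, 0.7, 7.2]
finger_gap: 0.458
time: 4.47
tcp_pos: [473.3, -438.8, 18.3]
ee_rot: [0.705, -0.078, 0.701, 0.076]
wrist_force: [-0.7, -0.7, -0.9]
finger_gap: 0.454
t 4.47 tcp [ 473.3 -438.8   18.3] tooly az 102.5 F [-0.7 -0.7 -0.9] gap 0.454 j [ 0.77  0.75 -0.11  1.68  0.11  0.71  2.4 ]
row: [ 4.3  1.2 -1.6] [0.  0.3 0.2]
```

```bash
python3 -m pendant '0.3 -30 0 0 0 0 0;0.3 -70 0 0 0 0 0; 0.3 -110 0 0 0 0 0; 0.3 -140 0 0 0 0 0; 0.3 -140 0 0 0 0 0'; python3 go.py 601 -19.2 160 10.5
```

```text
time: 4.88
tcp_pos: [475.0, -440.6, 165.5]
ee_rot: [0.708, -0.081, 0.698, 0.073]
wrist_force: [1.1, -0.1, -0.9]
finger_gap: 0.462
t 4.88 tcp [ 475.  -440.6  165.5] tooly az 102.5 F [ 1.1 -0.1 -0.9] gap 0.462 j [ 0.79  0.58 -0.12  1.55  0.08  1.    2.43]
row: [  3.1 384.2 214.2] [2.  0.7 0.7]
```

```bash
python3 -m pendant '0.3 0 40 22 0 0 0;0.3 0 80 45 0 0 0;0.3 0 120 67 0 0 0;0.3 0 160 89 1 0.5 0.5;0.3 0 200 111 1 0.5 0.5;0.3 0 240 134 1 0.5 0.5;0.3 0 280 156 2 0.7 0.7;0.3 0 320 178 2 0.7 0.7;0.3 0 360 201 2 0.7 0.7;0.3 3 384 214 2 0.7 0.7'; python3 -m pendant '0.3 0 35 20 0 0 0;0.3 0 50 28 0 0 0;0.3 0 50 28 0 0 0'; python3 go.py 601 -19.2 110 10.5
```

```text
time: 5.72
tcp_pos: [594.6, -38.7, 161.0]
ee_rot: [0.704, -0.065, 0.704, 0.064]
wrist_force: [1.1, -0.4, 0.5]
finger_gap: 0.459
time: 5.97
tcp_pos: [613.6, 23.2, 160.1]
ee_rot: [0.704, -0.067, 0.704, 0.069]
wrist_force: [0.0, -0.4, -1.2]
finger_gap: 0.459
t 5.97 tcp [613.6  23.2 160.1] tooly az 101.0 F [ 0.  -0.4 -1.2] gap 0.459 j [ 0.01  0.55 -0.14  1.63  0.08  0.97  1.61]
row: [ 49.9 -39.3 -20.5] [ 0.5  0.  -0.2]
```

I overshot a little (lag). I'll correct, and look before descending.

```bash
python3 -m pendant '0.3 20 -39 -20 0.5 0 0;0.3 45 -39 -20 0.5 0 0;0.3 45 -39 -20 0.5 0 0;0.3 45 -39 -20 0.5 0 0;0.3 45 -39 -20 0.5 0 0';  python3 - <<'E'
from h import *
for c in ("top","side"):
    im=r.get_image(c); cv2.imwrite(f"pics/{c}2.png",im)
t=cv2.imread("pics/top2.png");s=cv2.imread("pics/side2.png")
a=cv2.resize(t[160:260,280:380],None,fx=4,fy=4,interpolation=cv2.INTER_CUBIC)
b=cv2.resize(s[165:265,290:390],None,fx=4,fy=4,interpolation=cv2.INTER_CUBIC)
cv2.imwrite("pics/g2.png",np.hstack([a,b]))
E
python3 go.py 601 -19.2 60 10.5
```

```text
time: 6.38
tcp_pos: [601.9, -18.5, 115.6]
ee_rot: [0.704, -0.063, 0.704, 0.066]
wrist_force: [0.8, 0.7, 0.2]
finger_gap: 0.462
t 6.48 tcp [602.4 -18.1 116.2] tooly az 100.5 F [-0.2 -1.  -0.6] gap 0.461 j [ 0.07  0.58 -0.13  1.72  0.09  0.85  1.66]
row: [56.2 -1.  -1.7] [ 0.   0.1 -0.2]
```

View pics/g2.png

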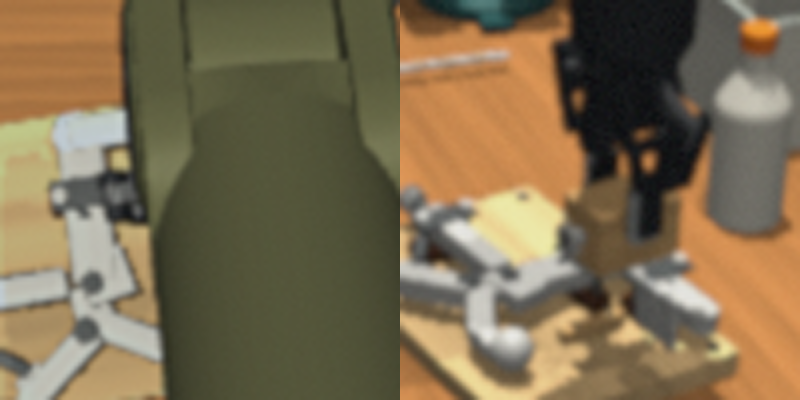

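```bash
cat > fo.py <<'E'
from h import *
import sys
src,x,y,z,yaw,d=sys.argv[1],*map(float,sys.argv[2:7]); out=sys.argv[7]
a=np.radians(yaw);R=np.array([[np.cos(a),-np.sin(a)],[np.sin(a),np.cos(a)]])
W=lambda u,v,w:np.r_[R@[u+d,v]+[x,y],z+w]
polys=[[W(i,-20,0),W(i,20,0),W(i,20,40),W(i,-20,40)] for i in (-30,30)]+[[W(-30,j,k),W(30,j,k)] for j in(-20,20) for k in (0,40)]
polys+=[[W(-42,11*np.cos(t),20+11*np.sin(t)) for t in np.linspace(0,6.28,20)]]
c="side";x0,y0,w,h,k=*map(int,sys.argv[8].split(",")),6
im=cv2.imread(f"pics/{src}");b=cv2.resize(im[y0:y0+h,x0:x0+w],None,fx=k,fy=k,interpolation=cv2.INTER_CUBIC)
c="top" if src.startswith("top") else "side"
for p in polys: cv2.polylines(b,[np.array([(proj(c,q)-[x0,y0]+.5)*k for q in p],np.int32).reshape(-1,1,2)],True,(0,0,255),1)
cv2.imwrite(out,b)
E
python3 fo.py side2.png 602.4 -18.1 98 10.5 -1.6 pics/fo2.png 310,190,80,70
```

```text
(no output)
```

View pics/fo2.png

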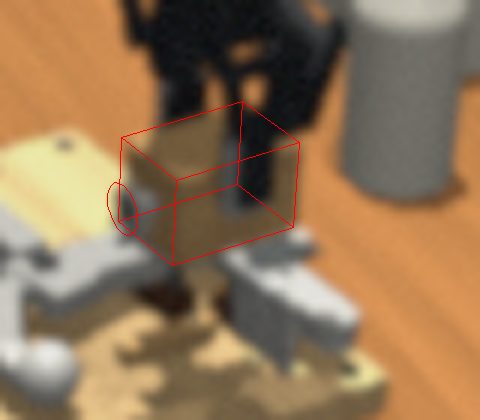

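Run:
```python
from h import *
im=cv2.imread("pics/side2.png"); b=cv2.resize(im[195:245,320:370],None,fx=11,fy=11,interpolation=cv2.INTER_CUBIC).astype(float)
cv2.imwrite("pics/fo2b.png",np.clip(255*(b/255)**.55,0,255))
```

```text
[ WARN:0@0.439] global loadsave.cpp:1063 imwrite_ Unsupported depth image for selected encoder is fallbacked to CV_8U.
```

View pics/fo2b.png

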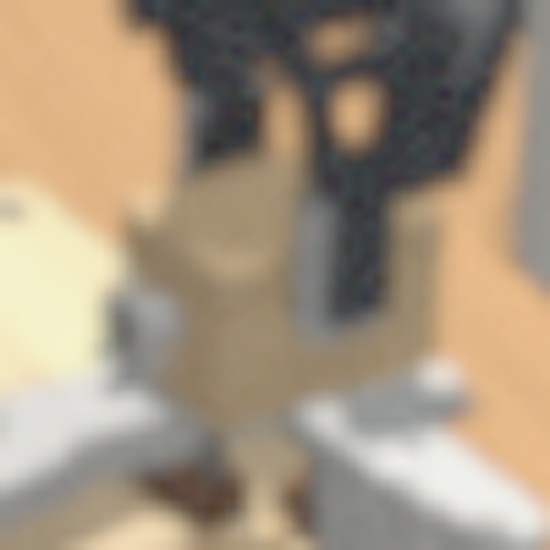

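```bash
python3 -m pendant '0.3 25 -1 -2 0 0 0;0.3 50 -1 -2 0 0 0;0.3 68 -1 -2 0 0 0;0.3 74 -1 -2 0 0 0;0.3 74 -1 -2 0 0 0;0.3 74 -1 -2 0 0 0'; python3 go.py 601 -19.2 36 10.5
```

```text
time: 6.98
tcp_pos: [601.5, -18.9, 43.2]
ee_rot: [0.705, -0.064, 0.703, 0.066]
wrist_force: [0.2, -0.2, -0.7]
finger_gap: 0.459
t 6.98 tcp [601.5 -18.9  43.2] tooly az 100.6 F [ 0.2 -0.2 -0.7] gap 0.459 j [ 0.07  0.67 -0.12  1.79  0.11  0.69  1.64]
row: [ 7.2 -0.3 -0.6] [ 0.1  0.2 -0.2]
```

```bash
python3 -m pendant '0.3 3 0 0 0 0 0;0.3 5 0 0 0 0 0;0.3 5 0 0 0 0 0;0.3 5 0 0 0 0 0'; python3 -m pendant '0.3 2 0 0 0 0 0;0.3 2 0 0 0 0 0;0.3 2 0 0 0 0 0'
```

```text
time: 7.32
tcp_pos: [601.8, -18.8, 38.7]
ee_rot: [0.706, -0.064, 0.703, 0.066]
wrist_force: [-0.4, -1.1, -0.7]
finger_gap: 0.459
time: 7.57
tcp_pos: [601.8, -18.9, 36.8]
ee_rot: [0.706, -0.064, 0.703, 0.066]
wrist_force: [-0.1, -0.5, -0.6]
finger_gap: 0.459
```

```bash
python3 -m pendant '0.3 1 0 0 0 0 0;0.3 1 0 0 0 0 0;0.3 1 0 0 0 0 0'; python3 -m pendant '0.3 1 0 0 0 0 0;0.3 1 0 0 0 0 0;0.3 1 0 0 0 0 0'
```

```text
time: 7.82
tcp_pos: [601.9, -18.9, 36.2]
ee_rot: [0.706, -0.064, 0.702, 0.066]
wrist_force: [-1.8, 0.2, 4.3]
finger_gap: 0.462
time: 8.07
tcp_pos: [601.9, -18.8, 36.1]
ee_rot: [0.706, -0.064, 0.702, 0.066]
wrist_force: [-4.4, -0.3, 10.1]
finger_gap: 0.46
```

```bash
python3 -m pendant '0.3 -0.5 0 0.5 0 0 0;0.3 -0.5 0 1.5 0 0 0;0.3 -0.5 0 2.5 0 0 0;0.3 -0.5 0 2.5 0 0 0'; python3 -m pendant '0.3 0 0 1 0 0 0;0.3 0 0 2 0 0 0;0.3 0 0 2 0 0 0'
```

```text
time: 8.4
tcp_pos: [604.6, -18.3, 36.4]
ee_rot: [0.706, -0.064, 0.702, 0.066]
wrist_force: [-0.4, 0.6, -1.0]
finger_gap: 0.459
time: 8.65
tcp_pos: [605.9, -18.1, 36.2]
ee_rot: [0.705, -0.064, 0.703, 0.066]
wrist_force: [-3.7, 0.1, 2.6]
finger_gap: 0.458
```

```bash
python3 -m pendant '0.3 -0.3 0 1.5 0 0 0;0.3 -0.3 0 1.5 0 0 0;0.3 -0.3 0 1.5 0 0 0'
```

```text
time: 8.9
tcp_pos: [605.9, -18.1, 36.2]
ee_rot: [0.704, -0.064, 0.704, 0.066]
wrist_force: [-6.2, -1.1, 3.7]
finger_gap: 0.457
```

```bash
python3 -m pendant '0.3 -0.3 1.5 0 0 0 0;0.3 -0.3 3 0 0 0 0;0.3 -0.3 3 0 0 0 0'
```

```text
time: 9.15
tcp_pos: [605.3, -15.0, 36.3]
ee_rot: [0.704, -0.064, 0.704, 0.066]
wrist_force: [-1.6, -0.7, 0.4]
finger_gap: 0.461
```

```bash
python3 -m pendant '0.3 0 1.5 0.3 0 0 0;0.3 0 3 0.3 0 0 0;0.3 0 3 0.3 0 0 0'; python3 -m pendant '0.3 0 1 0.3 0 0 0;0.3 0 2 0.3 0 0 0;0.3 0 2 0.3 0 0 0'
```

```text
time: 9.4
tcp_pos: [604.8, -12.3, 36.3]
ee_rot: [0.704, -0.064, 0.704, 0.066]
wrist_force: [-1.8, -3.0, 1.3]
finger_gap: 0.461
time: 9.65
tcp_pos: [604.5, -10.9, 36.3]
ee_rot: [0.704, -0.064, 0.704, 0.065]
wrist_force: [-3.1, -3.6, 0.5]
finger_gap: 0.465
```

```bash
python3 -m pendant '0.3 0 1.5 0.3 0 0 0;0.3 0 1.5 0.3 0 0 0;0.3 0 1.5 0.3 0 0 0';python3 -m pendant '0.3 0 1.5 1 0 0 0;0.3 0 1.5 1 0 0 0;0.3 0 1.5 1 0 0 0'; python3 go.py 604 -11.5 36 10.5
```

```text
time: 9.9
tcp_pos: [604.5, -10.8, 36.3]
ee_rot: [0.704, -0.065, 0.705, 0.065]
wrist_force: [-2.6, -6.3, 0.2]
finger_gap: 0.462
time: 10.15
tcp_pos: [604.5, -10.8, 36.3]
ee_rot: [0.703, -0.065, 0.705, 0.064]
wrist_force: [-4.7, -6.6, 3.1]
finger_gap: 0.466
t 10.15 tcp [604.5 -10.8  36.3] tooly az 100.4 F [-4.7 -6.6  3.1] gap 0.466 j [ 0.04  0.68 -0.11  1.78  0.11  0.69  1.62]
row: [ 0.3 -0.6 -0.6] [-0.1 -0.2  0.1]
```

```bash
python3 -m pendant '0.3 0 0 0 0 0 0;0.6 0 0 0 0 0 0;0.65 0 0 0 0 0 0;0.65 0 0 0 0 0 0;0.65 -4 0 0 0 0 0;0.65 -20 0 0 0 0 0;0.65 -50 0 0 0 0 0;0.65 -90 0 0 0 0 0;0.65 -130 0 0 0 0 0;0.65 -150 0 0 0 0 0'; python3 go.py 430 20 200 10.5
```

```text
time: 10.98
tcp_pos: [606.7, -10.0, 191.6]
ee_rot: [0.706, -0.065, 0.703, 0.064]
wrist_force: [0.9, -0.3, 0.3]
finger_gap: 0.651
t 10.98 tcp [606.7 -10.  191.6] tooly az 100.4 F [ 0.9 -0.3  0.3] gap 0.651 j [ 0.06  0.5  -0.13  1.61  0.08  1.02  1.66]
row: [  -9.1   61.5 -168.3] [-0.1  0.2  0.1]
```

```bash
python3 - <<'E'
from h import *
np.set_printoptions(precision=1,suppress=True)
for c in ("top","side"):
    im=r.get_image(c); cv2.imwrite(f"pics/{c}3.png",im)
t=cv2.imread("pics/top3.png");s=cv2.imread("pics/side3.png")
a=cv2.resize(t[165:305,240:360],None,fx=3.2,fy=3.2,interpolation=cv2.INTER_CUBIC)
b=cv2.resize(s[195:285,280:380],None,fx=4,fy=4,interpolation=cv2.INTER_CUBIC)
H=max(a.shape[0],b.shape[0]);f=lambda m:np.vstack([m,np.zeros((H-m.shape[0],m.shape[1],3),np.uint8)])
cv2.imwrite("pics/g3.png",np.hstack([f(a),f(b)]))
an=np.radians(10.5);R=np.array([[np.cos(an),np.sin(an)],[-np.sin(an),np.cos(an)]])
S=np.array([604.3,-11.2])
c=lambda p:(p[0]/4+235,p[1]/4+170)
for n,p,z in (("jawpivot",(272,243),45),("handlepivot",(266,290),45),("gripend",(112,495),40),("gripstart",(168,428),40),("tailend",(52,541),40),("tailstart",(97,484),40),("knob",(52,276),45),("fixbracket",(123,265),45),("link on handle",(208,335),35),("nose",(393,290),45)):
    w=at_z("top",c(p),z)[:2]; print(n,w,R@(w-S))
for q in ([434.5,132],[399,172]): print(R@(np.array(q)-S))
E
python3 fo.py side3.png 604.3 -11.2 18 10.5 0 pics/fo3.png 290,190,100,90
```

```text
jawpivot [556.6  55.8] [-34.7  74.6]
handlepivot [529.7  58.6] [-60.6  82.3]
gripend [411.5 144.1] [-161.3  187.9]
gripstart [450.2 113.1] [-128.9  150.3]
tailend [384.7 177.8] [-181.5  225.8]
tailstart [417.5 152.8] [-153.7  195.3]
knob [535.4 180.8] [-32.8 201.3]
fixbracket [542.4 140.4] [-33.2 160.4]
link on handle [503.7  91.7] [-80.1 119.5]
nose [531.1 -13.7] [-72.5  10.9]
[-140.9  171.7]
[-168.5  217.5]
```

View pics/g3.png

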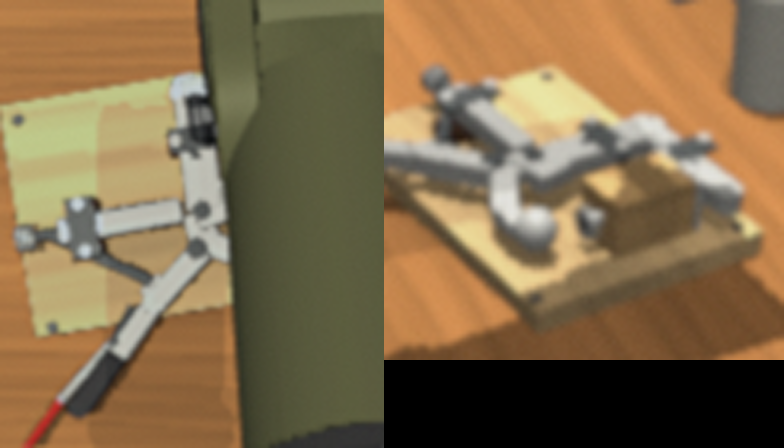

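View pics/fo3.png

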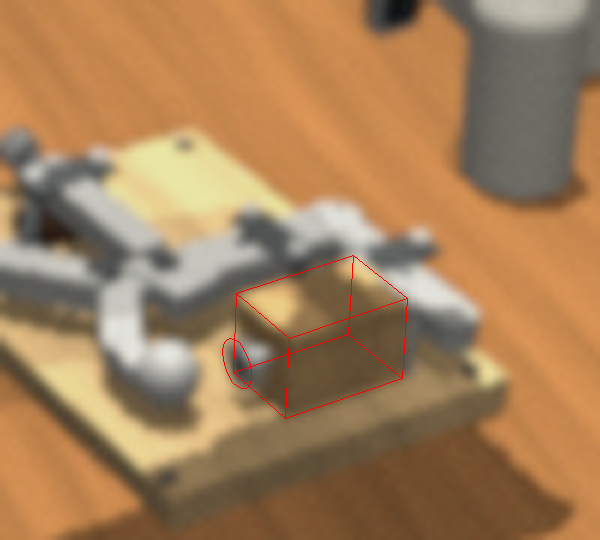

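```bash
cat > gj.py <<'E'
# gj.py x y z [yawoff]: jig-frame (rel. seat) target -> rows; also state in jig frame
from h import *
import sys,subprocess
S=np.array([604.3,-11.2]);an=np.radians(10.5);R=np.array([[np.cos(an),-np.sin(an)],[np.sin(an),np.cos(an)]])
s=r.get_state();print("jig tcp",(R.T@(s["tcp_pos"][:2]-S)).round(1),"Fjig",(R.T@s["wrist_force"][:2]).round(1))
a=list(map(float,sys.argv[1:]))
if a:
    w=R@a[:2]+S; yo=a[3] if len(a)>3 else 0
    print(w.round(1)); print(subprocess.run(["python3","go.py",*map(str,(w[0],w[1],a[2],10.5+yo))],capture_output=True,text=True).stdout)
E
python3 gj.py -170 140 120
```

```text
jig tcp [3.3 0.6] Fjig [-0.6  0. ]
[411.6  95.5]
t 11.08 tcp [607.4 -10.  191.4] tooly az 100.4 F [-0.6 -0.1 -0.3] gap 0.649 j [ 0.06  0.5  -0.13  1.62  0.08  1.02  1.66]
row: [  70.   139.4 -173.9] [-0.1  0.4  0.2]
```

```bash
python3 -m pendant '0 0 22 -28 0 0 0;0 0 45 -56 0 0 0;0 10 68 -84 0 0 0;0 20 90 -112 0 0 0;0 40 115 -145 0 0 0;0 60 139 -174 0 0 0;0 70 139 -174 0 0.4 0;0 70 139 -174 0 0.4 0;0 70 139 -174 0 0.4 0;0 70 139 -174 0 0.4 0'; python3 gj.py -170 140 26
```

```text
time: 11.92
tcp_pos: [413.2, 94.9, 120.5]
ee_rot: [0.705, -0.065, 0.704, 0.063]
wrist_force: [0.1, 0.2, 1.0]
finger_gap: -0.003
jig tcp [-168.6  139.1] Fjig [0.1 0.2]
[411.6  95.5]
t 11.92 tcp [413.2  94.9 120.5] tooly az 100.4 F [0.1 0.2 1. ] gap -0.003 j [-0.17  0.35 -0.16  2.16  0.09  0.64  1.36]
row: [94.4  1.1 -1.5] [-0.1  0.1  0.2]
```

```bash
python3 -m pendant '0 35 1 -2 0 0 0;0 70 1 -2 0 0 0;0 94 1 -2 0 0 0;0 94 1 -2 0 0 0;0 94 1 -2 0 0 0'; python3 gj.py -158 152 26
python3 - <<'E'
from h import *
for c in ("top","side"):
    im=r.get_image(c); cv2.imwrite(f"pics/{c}4.png",im)
t=cv2.imread("pics/top4.png");s=cv2.imread("pics/side4.png")
a=cv2.resize(t[205:305,230:330],None,fx=4,fy=4,interpolation=cv2.INTER_CUBIC)
b=cv2.resize(s[185:285,230:330],None,fx=4,fy=4,interpolation=cv2.INTER_CUBIC)
cv2.imwrite("pics/g4.png",np.hstack([a,b]))
E
```

```text
time: 12.33
tcp_pos: [411.7, 94.7, 26.2]
ee_rot: [0.704, -0.065, 0.704, 0.062]
wrist_force: [0.7, 0.7, 0.3]
finger_gap: 0.0
jig tcp [-170.   139.2] Fjig [0.8 0.5]
[421.2 109.5]
t 12.33 tcp [411.7  94.7  26.2] tooly az 100.3 F [0.7 0.7 0.3] gap 0.0 j [-0.21  0.53 -0.1   2.26  0.16  0.36  1.3 ]
row: [ 0.2 12.8 12. ] [-0.2 -0.   0.2]
```

View pics/g4.png

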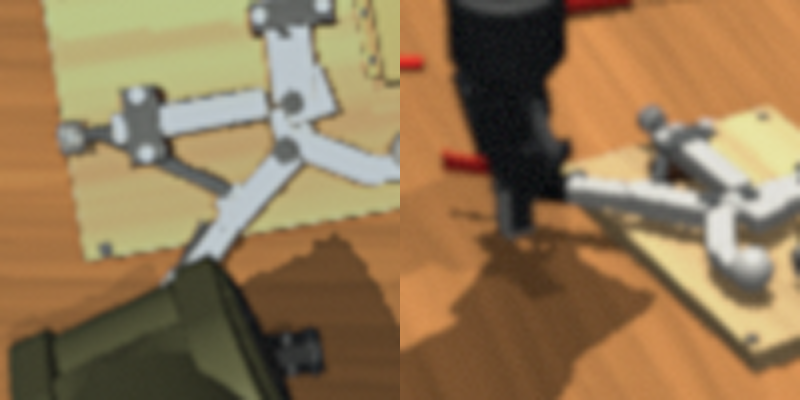

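```bash
python3 -m pendant '0 0 3 3 0 0 0;0 0 6 6 0 0 0;0 0 9 8 0 0 0;0 0 11 10 0 0 0;0 0 11 10 0 0 0'; python3 gj.py; python3 -m pendant '0 0 1 2 0 0 0;0 0 2 4 0 0 0;0 0 2 4 0 0 0'; python3 gj.py
```

```text
time: 12.85
tcp_pos: [421.3, 108.8, 28.2]
ee_rot: [0.706, -0.065, 0.703, 0.063]
wrist_force: [0.2, 0.0, -0.2]
finger_gap: 0.006
jig tcp [-158.1  151.3] Fjig [0.2 0. ]
time: 13.1
tcp_pos: [424.2, 111.4, 28.0]
ee_rot: [0.705, -0.065, 0.703, 0.063]
wrist_force: [-2.3, -0.5, 1.3]
finger_gap: -0.0
jig tcp [-154.7  153.4] Fjig [-2.3 -0.1]
```

```bash
python3 -m pendant '0 0 1.5 2.5 0 0 0;0 0 3 5 0 0 0;0 0 4.5 7.5 0 0 0;0 0 6 10 0 0 0;0 0 7.5 12.5 0 0 0;0 0 7.5 13 0 0 0'; python3 gj.py; python3 -m pendant '0 0 1 2.5 0 0 0;0 0 2 5 0 0 0;0 0 3 7.5 0 0 0;0 0 3.5 9 0 0 0'; python3 gj.py
```

```text
time: 13.6
tcp_pos: [436.4, 121.7, 28.0]
ee_rot: [0.706, -0.065, 0.703, 0.064]
wrist_force: [-1.6, -0.9, 0.4]
finger_gap: 0.004
jig tcp [-140.9  161.2] Fjig [-1.7 -0.6]
time: 13.93
tcp_pos: [440.1, 124.7, 27.3]
ee_rot: [0.702, -0.066, 0.706, 0.062]
wrist_force: [-14.0, -5.4, 7.3]
finger_gap: 0.002
jig tcp [-136.7  163.6] Fjig [-14.7  -2.7]
```

```bash
python3 -m pendant '0 0 0.5 1.5 0 0 0;0 0 1 3 0 0 0;0 0 1 3 0 0 0'; python3 gj.py;  python3 - <<'E'
from h import *
for c in ("top","side"):
    im=r.get_image(c); cv2.imwrite(f"pics/{c}5.png",im)
t=cv2.imread("pics/top5.png");s=cv2.imread("pics/side5.png")
a=cv2.resize(t[175:305,230:360],None,fx=3,fy=3,interpolation=cv2.INTER_CUBIC)
b=cv2.resize(s[195:285,250:380],None,fx=3,fy=3,interpolation=cv2.INTER_CUBIC)
H=max(a.shape[0],b.shape[0]);f=lambda m:np.vstack([m,np.zeros((H-m.shape[0],m.shape[1],3),np.uint8)])
cv2.imwrite("pics/g5.png",np.hstack([f(a),f(b)]))
E
```

```text
time: 14.18
tcp_pos: [439.2, 124.3, 26.8]
ee_rot: [0.7, -0.067, 0.709, 0.061]
wrist_force: [-10.2, -6.7, 7.4]
finger_gap: -0.0
jig tcp [-137.6  163.3] Fjig [-11.2  -4.7]
```

View pics/g5.png

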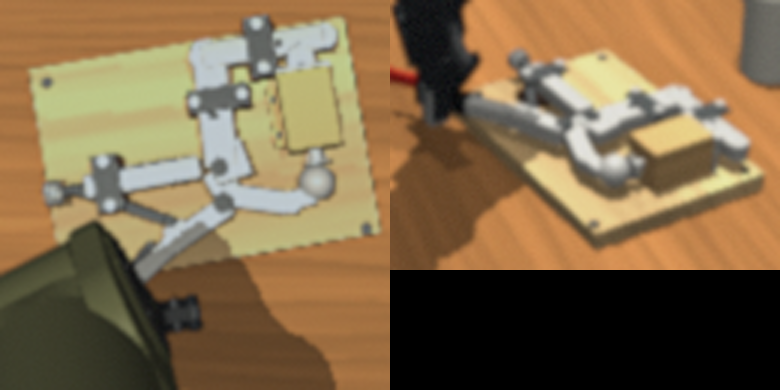

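```bash
python3 gj.py -128 166 27
```

```text
jig tcp [-137.8  163.3] Fjig [-10.5  -3. ]
[448.2 128.7]
t 14.28 tcp [439.1 124.2  26.8] tooly az 100.4 F [-9.8 -4.9  6.7] gap -0.001 j [-0.26  0.56 -0.11  2.16  0.14  0.44  1.27]
row: [-0.4  2.8  9.8] [-0.1 -0.8  0.4]
```

```bash
python3 -m pendant '0 0 0.7 2.5 0 -0.8 0.4;0 0 1.5 4.5 0 -0.8 0.4;0 0 2 6 0 -0.8 0.4;0 0 2 6 0 -0.8 0.4'; python3 gj.py -120 169 27
```

```text
time: 14.62
tcp_pos: [439.9, 124.8, 26.1]
ee_rot: [0.701, -0.065, 0.707, 0.063]
wrist_force: [-12.1, -7.5, 9.5]
finger_gap: -0.002
jig tcp [-136.8  163.7] Fjig [-13.3  -5.2]
[455.5 133.1]
t 14.62 tcp [439.9 124.8  26.1] tooly az 100.4 F [-12.1  -7.5   9.5] gap -0.002 j [-0.26  0.56 -0.11  2.17  0.14  0.43  1.27]
row: [-1.1  5.3 16.8] [-0.1 -0.5  0.1]
```

```bash
python3 -m pendant '0 -0.5 1 3 0 -0.5 0;0 -1 2 6 0 -0.5 0;0 -1 2.5 8 0 -0.5 0;0 -1 2.5 8 0 -0.5 0;0 -1 2.5 8 0 -0.5 0'; python3 gj.py -120 169 27
```

```text
time: 15.03
tcp_pos: [441.9, 126.1, 26.1]
ee_rot: [0.7, -0.066, 0.708, 0.061]
wrist_force: [-12.8, -5.5, 8.5]
finger_gap: -0.002
jig tcp [-134.7  164.6] Fjig [-13.6  -3.1]
[455.5 133.1]
t 15.03 tcp [441.9 126.1  26.1] tooly az 100.3 F [-12.8  -5.5   8.5] gap -0.002 j [-0.26  0.56 -0.11  2.16  0.14  0.44  1.27]
row: [-1.   4.4 14.6] [-0.2 -0.6  0.3]
```

```bash
python3 -m pendant '0 -0.5 1 3 0 -0.6 0;0 -1 2 6 0 -0.6 0;0 -1 2.3 8 0 -0.6 0;0 -1 2.6 8.5 0 -0.6 0;0 -1 2.8 9 0 -0.6 0;0 -1 3 9.5 0 -0.6 0;0 -1 3 10 0 -0.6 0;0 -1 3.2 10.5 0 -0.6 0'; python3 gj.py -120 169 27
```

```text
time: 15.7
tcp_pos: [446.4, 128.8, 26.2]
ee_rot: [0.701, -0.067, 0.708, 0.06]
wrist_force: [-12.8, -5.4, 6.5]
finger_gap: 0.003
jig tcp [-129.7  166.4] Fjig [-13.6  -3. ]
[455.5 133.1]
t 15.7 tcp [446.4 128.8  26.2] tooly az 100.3 F [-12.8  -5.4   6.5] gap 0.003 j [-0.27  0.56 -0.1   2.15  0.14  0.45  1.27]
row: [-1.   2.6  9.7] [-0.2 -0.6  0.5]
```

```bash
python3 -m pendant '0 -0.5 1 4 0 -0.6 0;0 -1 2 7 0 -0.6 0;0 -1 2.3 8.5 0 -0.6 0;0 -1 2.6 9.5 0 -0.6 0;0 -1 3 10.5 0 -0.6 0;0 -1 3.2 11.5 0 -0.6 0;0 -1 3.5 12.5 0 -0.6 0;0 -1 3.7 13.5 0 -0.6 0;0 -1 4 14.5 0 -0.6 0'; python3 gj.py -110 171 27
```

```text
time: 16.45
tcp_pos: [456.5, 134.3, 26.4]
ee_rot: [0.702, -0.067, 0.707, 0.06]
wrist_force: [-9.8, -1.9, 4.0]
finger_gap: -0.001
jig tcp [-118.8  170. ] Fjig [-9.9 -0.1]
[465.  136.9]
t 16.45 tcp [456.5 134.3  26.4] tooly az 100.4 F [-9.8 -1.9  4. ] gap -0.001 j [-0.27  0.57 -0.1   2.12  0.14  0.46  1.26]
row: [-0.7  1.   8.8] [-0.1 -0.4  0.5]
```

```bash
python3 -m pendant '0 -0.5 0.5 4 0 -0.4 0;0 -0.7 1 6 0 -0.4 0;0 -0.7 1.3 7.5 0 -0.4 0;0 -0.7 1.6 9 0 -0.4 0;0 -0.7 2 10 0 -0.4 0;0 -0.7 2 11 0 -0.4 0'; python3 gj.py -110 171 27
```

```text
time: 16.95
tcp_pos: [462.5, 137.5, 26.3]
ee_rot: [0.701, -0.068, 0.707, 0.06]
wrist_force: [-12.9, -0.3, 6.2]
finger_gap: 0.0
jig tcp [-112.4  172.1] Fjig [-12.7   2. ]
[465.  136.9]
t 16.95 tcp [462.5 137.5  26.3] tooly az 100.4 F [-12.9  -0.3   6.2] gap 0.0 j [-0.28  0.58 -0.1   2.1   0.14  0.48  1.26]
row: [-0.7 -1.1  2.4] [-0.1 -0.5  0.6]
```

```bash
python3 -m pendant '0 -0.5 0 4 0 -0.4 0;0 -0.7 0 6 0 -0.4 0;0 -0.7 0.3 7.5 0 -0.4 0;0 -0.7 0.6 8.5 0 -0.4 0;0 -0.7 0.8 9.5 0 -0.4 0;0 -0.7 1 10.5 0 -0.4 0'; python3 gj.py -110 171 27
```

```text
time: 17.45
tcp_pos: [468.9, 140.7, 26.3]
ee_rot: [0.701, -0.069, 0.707, 0.061]
wrist_force: [-10.5, 2.5, 4.1]
finger_gap: 0.002
jig tcp [-105.4  174.1] Fjig [-9.8  4.4]
[465.  136.9]
t 17.45 tcp [468.9 140.7  26.3] tooly az 100.5 F [-10.5   2.5   4.1] gap 0.002 j [-0.28  0.59 -0.11  2.08  0.14  0.49  1.26]
row: [-0.6 -3.1 -4.6] [ 0.  -0.5  0.6]
```

```bash
python3 -m pendant '0 -0.5 0 4 0 -0.4 0;0 -0.7 0 6 0 -0.4 0;0 -0.7 0 7 0 -0.4 0;0 -0.7 0 8 0 -0.4 0;0 -0.7 0 9 0 -0.4 0'; python3 gj.py;  python3 - <<'E'
from h import *
for c in ("top","side"):
    im=r.get_image(c); cv2.imwrite(f"pics/{c}6.png",im)
t=cv2.imread("pics/top6.png");s=cv2.imread("pics/side6.png")
a=cv2.resize(t[175:305,230:360],None,fx=3,fy=3,interpolation=cv2.INTER_CUBIC)
b=cv2.resize(s[195:285,250:380],None,fx=3,fy=3,interpolation=cv2.INTER_CUBIC)
H=max(a.shape[0],b.shape[0]);f=lambda m:np.vstack([m,np.zeros((H-m.shape[0],m.shape[1],3),np.uint8)])
cv2.imwrite("pics/g6.png",np.hstack([f(a),f(b)]))
E
```

```text
time: 17.87
tcp_pos: [476.5, 143.2, 26.6]
ee_rot: [0.703, -0.069, 0.705, 0.062]
wrist_force: [-5.0, 0.6, -0.8]
finger_gap: 0.001
jig tcp [-97.5 175.1] Fjig [-4.8  1.5]
```

View pics/g6.png

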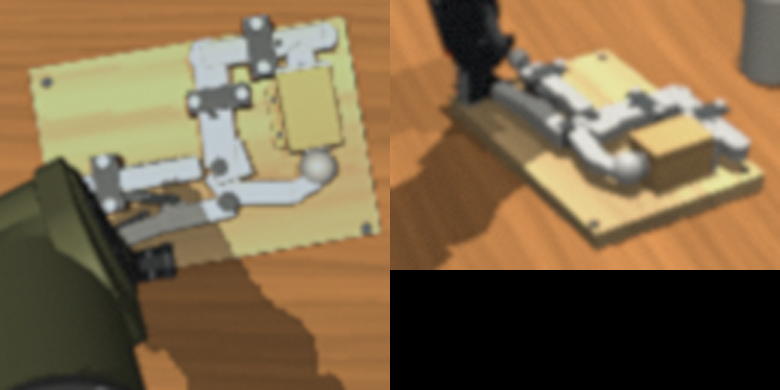

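```bash
python3 -m pendant '0 0 0 2 0 0 0;0 0 0 3.5 0 0 0;0 0 0 4.5 0 0 0'; python3 gj.py; python3 -m pendant '0 0 0 2 0 0 0;0 0 0 3.5 0 0 0;0 0 0 4 0 0 0'; python3 gj.py
```

```text
time: 18.22
tcp_pos: [483.5, 144.1, 27.0]
ee_rot: [0.704, -0.068, 0.704, 0.062]
wrist_force: [-0.1, 0.3, 1.2]
finger_gap: -0.001
jig tcp [-90.5 174.7] Fjig [-0.   0.3]
time: 18.47
tcp_pos: [487.6, 144.6, 27.1]
ee_rot: [0.704, -0.068, 0.704, 0.061]
wrist_force: [-2.0, -0.4, 1.4]
finger_gap: -0.001
jig tcp [-86.4 174.5] Fjig [-2.  -0.1]
```

```bash
python3 -m pendant '0 0 0 1.5 0 0 0;0 0 0 3 0 0 0;0 0 0 3 0 0 0'; python3 gj.py
```

```text
time: 18.72
tcp_pos: [488.1, 144.7, 26.8]
ee_rot: [0.703, -0.069, 0.705, 0.061]
wrist_force: [-7.6, -1.1, 6.0]
finger_gap: 0.001
jig tcp [-85.9 174.5] Fjig [-7.7  0.3]
```

```bash
python3 -m pendant '0 0 0 -3 0 0 0;0 0 0 -10 0 0 0;0 0 0 -25 0 0 0;0 0 0 -35 0 0 0;0 -40 0 -35 0 0 0;0 -80 0 -35 0 0 0;0 -120 0 -35 0 0 0;0 -150 0 -35 0 0 0;0 -170 0 -35 0 0 0;0 -170 0 -35 0 0 0'; python3 -m pendant '0 0 -60 0 0 0 0;0 0 -120 0 0 0 0;0 0 -160 0 0 0 0;0 0 -160 0 0 0 0;0 0 -160 0 0 0 0'; python3 gj.py;  python3 - <<'E'
from h import *
for c in ("top","side"):
    im=r.get_image(c); cv2.imwrite(f"pics/{c}7.png",im)
    print(c,[(d["p"],d["position"]) for d in r.pinpoint(c,"lever_tail")][:3],[(d["p"],d["position"]) for d in r.pinpoint(c,"handle_grip")][:3])
t=cv2.imread("pics/top7.png");s=cv2.imread("pics/side7.png")
a=cv2.resize(t[175:305,230:360],None,fx=4,fy=4,interpolation=cv2.INTER_CUBIC)
b=cv2.resize(s[195:285,240:380],None,fx=5,fy=5,interpolation=cv2.INTER_CUBIC)
cv2.imwrite("pics/g7a.png",a);cv2.imwrite("pics/g7b.png",b)
E
```

```text
time: 19.55
tcp_pos: [456.4, 140.9, 201.4]
ee_rot: [0.706, -0.068, 0.702, 0.062]
wrist_force: [0.5, -0.9, 0.7]
finger_gap: 0.005
time: 19.97
tcp_pos: [486.1, -24.8, 202.2]
ee_rot: [0.706, -0.066, 0.703, 0.057]
wrist_force: [0.4, -0.1, 0.9]
finger_gap: -0.001
jig tcp [-118.7    8.2] Fjig [ 0.4 -0.1]
top [(0.6, [231.0, 255.8])] [(0.85, [253.2, 250.2]), (0.43, [374.2, 141.5]), (0.18, [482.1, 179.9])]
side [(0.6, [275.5, 212.0])] [(0.8, [278.8, 220.3])]
```

View pics/g7a.png

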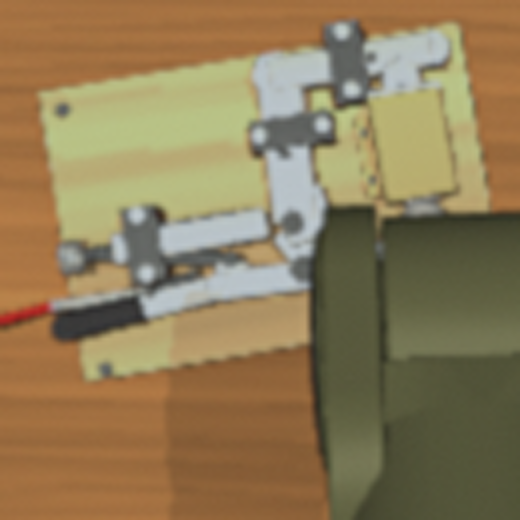

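View pics/g7b.png

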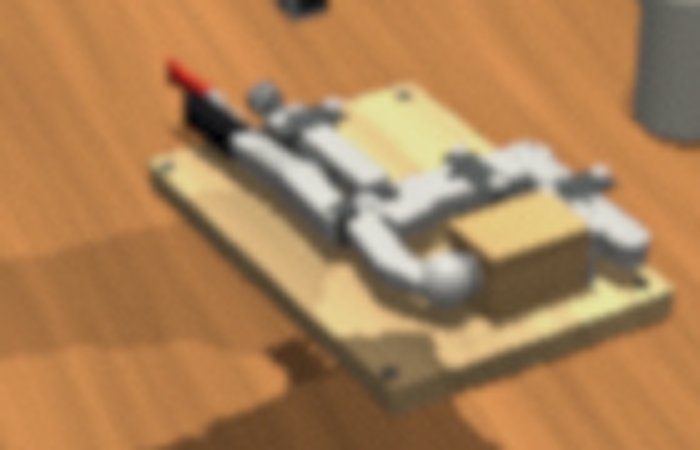

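Run:
```python
from h import *
np.set_printoptions(precision=1,suppress=True)
an=np.radians(10.5);R=np.array([[np.cos(an),np.sin(an)],[-np.sin(an),np.cos(an)]]);S=np.array([604.3,-11.2])
J=lambda w:R@(np.array(w)[:2]-S)
w=at_z("top",(231,255.8),38);print("tail top",w,J(w)); w=at_z("side",(275.5,212),38);print("tail side",w,J(w));print(tri((231,255.8),(275.5,212)))
c=lambda p:(p[0]/4+230,p[1]/4+175)
for n,p,z in (("knob end",(58,260),45),("knob mid",(72,257),45),("grip end",(55,325),45),("tailstart",(50,308),45)): w=at_z("top",c(p),z);print(n,w,J(w))
t=cv2.imread("pics/top7.png");cv2.imwrite("pics/t7.png",cv2.resize(t[220:280,205:265],None,fx=8,fy=8,interpolation=cv2.INTER_CUBIC))
```

```text
tail top [496.5 219.8  38. ] [-63.9 246.7]
tail side [497.5 210.1  38. ] [-64.7 237.1]
[498.5 220.   32.6]
knob end [533.  188.7  45. ] [-33.7 209.6]
knob mid [534.8 180.8  45. ] [-33.3 201.4]
grip end [495.9 189.4  45. ] [-70. 217.]
tailstart [505.5 192.5  45. ] [-60.  218.3]
```

View pics/t7.png

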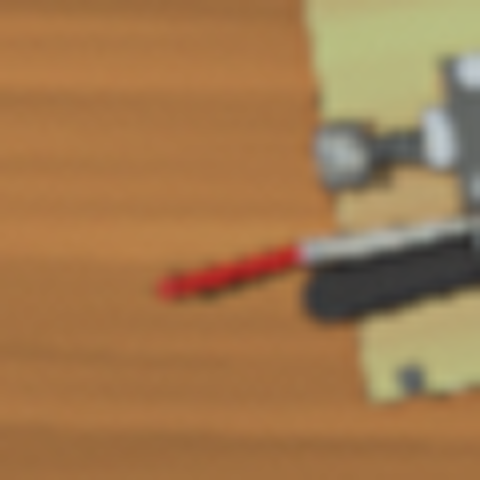

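```bash
python3 gj.py -38 245 90
```

```text
jig tcp [-117.6   18. ] Fjig [ 0.8 -0.1]
[522.3 222.8]
t 20.27 tcp [485.3 -14.9 202.5] tooly az 100.7 F [ 0.8  0.1 -0.1] gap 0.001 j [ 0.05  0.32 -0.1   1.91  0.05  0.92  1.68]
row: [110.9 227.7  79.8] [0.2 0.2 0.5]
```

```bash
python3 -m pendant '0 5 38 13 0 0 0;0 15 76 26 0 0 0;0 30 114 40 0 0 0;0 40 152 53 0 0 0;0 50 190 66 0 0 0;0 70 220 80 0 0 0;0 90 228 80 0 0 0;0 105 228 80 0 0 0;0 111 228 80 0 0 0.4;0 111 228 80 0 0 0.4'; python3 gj.py -38 245 28
```

```text
time: 21.1
tcp_pos: [521.0, 223.3, 88.3]
ee_rot: [0.704, -0.067, 0.704, 0.066]
wrist_force: [0.4, -0.7, -0.4]
finger_gap: -0.0
jig tcp [-39.2 245.8] Fjig [ 0.3 -0.8]
[522.3 222.8]
t 21.1 tcp [521.  223.3  88.3] tooly az 100.7 F [ 0.4 -0.7 -0.4] gap -0.0 j [-0.37  0.57 -0.13  1.84  0.11  0.74  1.21]
row: [60.3 -0.7  1.1] [0.2 0.  0.1]
```

```bash
python3 -m pendant '0 25 0 1 0 0 0;0 50 0 1 0 0 0;0 60 0 1 0 0 0;0 60 0 1 0 0 0'; python3 gj.py
python3 - <<'E'
from h import *
for c in ("top","side"):
    im=r.get_image(c); cv2.imwrite(f"pics/{c}8.png",im)
t=cv2.imread("pics/top8.png");s=cv2.imread("pics/side8.png")
a=cv2.resize(t[195:295,190:290],None,fx=4,fy=4,interpolation=cv2.INTER_CUBIC)
b=cv2.resize(s[165:265,220:320],None,fx=4,fy=4,interpolation=cv2.INTER_CUBIC)
cv2.imwrite("pics/g8.png",np.hstack([a,b]))
E
```

```text
time: 21.43
tcp_pos: [521.1, 222.5, 27.1]
ee_rot: [0.703, -0.067, 0.705, 0.065]
wrist_force: [-1.1, -0.2, 0.5]
finger_gap: -0.001
jig tcp [-39.3 245. ] Fjig [-1.1  0. ]
```

View pics/g8.png

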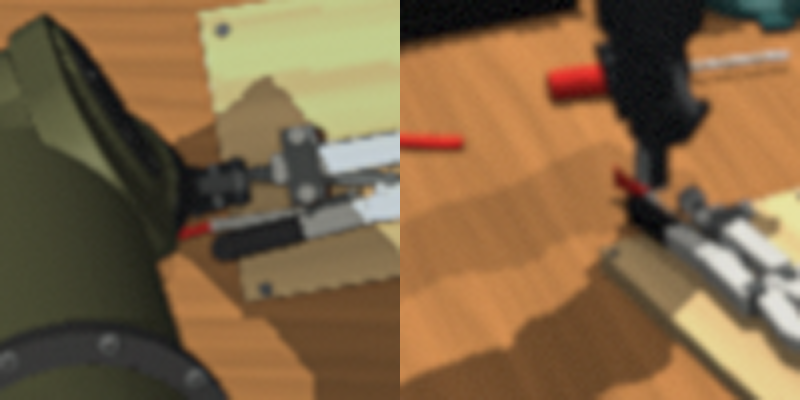

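```bash
python3 -m pendant '0 0 0 -3 0 0 0;0 0 0 -6 0 0 0;0 0 0 -9 0 0 0;0 0 0 -12 0 0 0;0 0 0 -12 0 0 0'; python3 gj.py;python3 -m pendant '0 0 0 -2 0 0 0;0 0 0 -4 0 0 0;0 0 0 -6 0 0 0;0 0 0 -6 0 0 0'; python3 gj.py
```

```text
time: 21.95
tcp_pos: [511.1, 221.3, 30.2]
ee_rot: [0.705, -0.066, 0.703, 0.066]
wrist_force: [2.8, 0.3, 2.2]
finger_gap: 0.002
jig tcp [-49.2 245.5] Fjig [ 2.9 -0.2]
time: 22.28
tcp_pos: [505.1, 219.9, 30.3]
ee_rot: [0.705, -0.067, 0.703, 0.066]
wrist_force: [2.7, -0.5, 1.2]
finger_gap: -0.0
jig tcp [-55.5 245.4] Fjig [ 2.6 -1. ]
```

```bash
python3 -m pendant '0 0.5 0 -2 0 0 0;0 0.5 0 -4 0 0 0;0 0.5 0 -6 0 0 0;0 0.5 0 -6 0 0 0'; python3 gj.py;python3 -m pendant '0 0.5 0 -2 0 0 0;0 0.5 0 -4 0 0 0;0 0.5 0 -6 0 0 0;0 0.5 0 -6 0 0 0'; python3 gj.py
```

```text
time: 22.62
tcp_pos: [497.7, 218.6, 29.3]
ee_rot: [0.704, -0.067, 0.704, 0.066]
wrist_force: [-0.0, 1.3, -1.3]
finger_gap: 0.001
jig tcp [-62.9 245.4] Fjig [0.2 1.3]
time: 22.95
tcp_pos: [491.2, 217.4, 28.8]
ee_rot: [0.704, -0.067, 0.704, 0.066]
wrist_force: [0.1, -0.5, -0.7]
finger_gap: -0.001
jig tcp [-69.6 245.4] Fjig [-0.  -0.5]
```

Force vanished around −63: released. Move off (back +x, up) and look.

```bash
python3 -m pendant '0 -10 0 8 0 0 0;0 -50 0 8 0 0 0;0 -90 0 8 0 0 0;0 -130 0 8 0 0 0;0 -170 0 8 0 0 0;0 -200 40 8 0 0 0;0 -200 80 8 0 0 0;0 -200 120 8 0 0 0;0 -200 150 8 0 0 0;0 -200 150 8 0 0 0'; python3 gj.py
python3 - <<'E'
from h import *
for c in ("top","side"):
    im=r.get_image(c); cv2.imwrite(f"pics/{c}9.png",im)
t=cv2.imread("pics/top9.png");s=cv2.imread("pics/side9.png")
cv2.imwrite("pics/g9a.png",cv2.resize(t[170:310,225:365],None,fx=4,fy=4,interpolation=cv2.INTER_CUBIC))
E
python3 ov.py 604.3 -11.2 10.5 ov9 9
```

```text
time: 23.78
tcp_pos: [466.8, 375.3, 228.6]
ee_rot: [0.703, -0.068, 0.704, 0.071]
wrist_force: [-0.5, 0.7, -0.1]
finger_gap: -0.002
jig tcp [-64.7 405. ] Fjig [-0.3  0.8]
```

View pics/g9a.png

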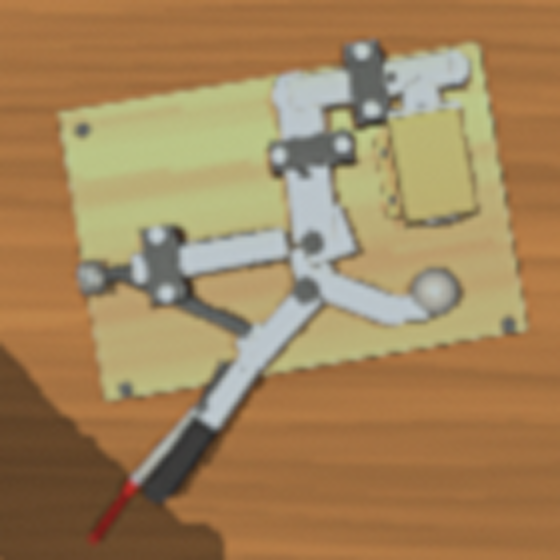

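View pics/ov9_side.png

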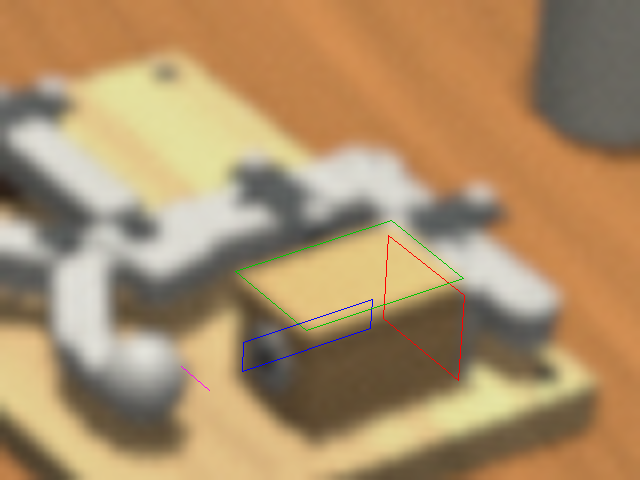

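View pics/ov9_top.png

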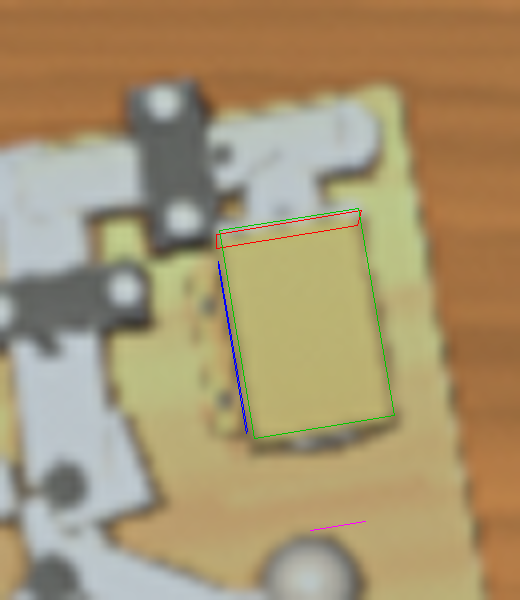

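View pics/side9.png

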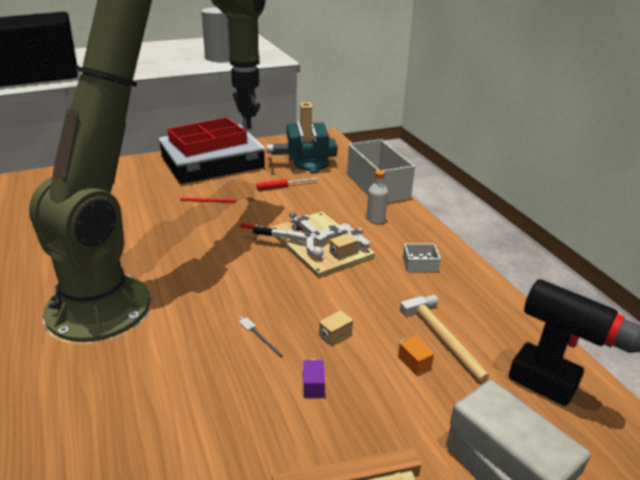

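```bash
python3 -m pendant '0 0 0 0 0 0 0;0 0 0 0 0 0 0;0 0 0 0 0 0 0'; python3 -c "
from bench import r
print(r.hand_in(), r.get_state()['time'])"
```

```text
time: 24.13
tcp_pos: [470.4, 366.7, 228.0]
ee_rot: [0.704, -0.068, 0.704, 0.066]
wrist_force: [0.6, -0.1, 0.0]
finger_gap: -0.003
the job is handed in; nothing more can be done
the job is handed in; nothing more can be done
```

The tee nut is pressed home and the foot is lying free in the jig. I handed the job in at about 24 s of the 69 s allowed.

- **Foot:** I picked the pale foot whose nut stood proud (top view, pixel 514,272). I set it on the board, slid it until it stopped against the anvil and then the fence at about 5 to 7 N, and let go.
- **Clamp:** I pushed the handle with the fingers shut. The highest force I read was about 16 N, but I only read force at the end of each move, so a brief higher peak could have gone unseen. The force fell to zero as the handle snapped over centre. A gentle push of about 8 N met the hard stop, and the handle stayed locked with the hand off it.
- **Release:** I pushed the lever tail in −x at about 3 N, and the clamp sprang open.

**Last pictures:** They show the clamp fully open and the foot matching its expected seat outline against the anvil and fence. The flange stands out about 2 mm, which is its own thickness, so I judge the nut to be home. That is only about one pixel in the top view, and I could not measure it more finely. The other items looked unmoved in the side view. The gripper is clear of everything. No check failed; the only disagreement was the side camera's first estimates of the seat and lever tail, about 10 mm off. I used the top camera and contact instead.

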